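# Set the support leg to the gauge plate and close its cam lever

### The job

Take the flat steel gauge plate out of its wooden rack, slide it edgewise down into the far slot of the setting stand (the slot farther from the leg's rubber foot) until it is fully home, and let go of it. With the cam lever still open, take it by the roller grip at its end, draw the spring-loaded leg out until its foot presses against the plate, and keep it there while you swing the lever over to fully closed. Finish still holding the grip with the foot pressed against the plate, and leave the bush, the tin and the wooden block where they are.

Things in the scene. Friction and masses are not known exactly. Their poses are not given: they have to be found in the camera images.
- stand: Fixed steel setting stand, base plate 355 (x) x 70 x 10 mm. Origin on the bench under the leg; x runs along the leg from the tail (x -200) to the gauge block in front (75 x 76 mm, x 72 to 148, top z 46), which has two slots across it; z up. Leg axis at y 0, z 72, on a fixed inner tube 21 mm thick from the tail saddle (x -195 to -169, top z 92).
- far_slot (a point): Centre of the mouth of the far slot, the one at the front end of the stand, away from the leg (stand x 125, y 0, z 46). Axes as the stand's. Slot 10 mm wide along x, 54 mm long along y, 30 mm deep, with 3 mm chamfered edges.
- near_slot (a point): Centre of the mouth of the near slot, 30 mm nearer to the leg (stand x 95), of the same size; it stays empty.
- plate: Loose flat steel gauge plate 8 mm thick (its x), 50 wide (y), 110 high (z), about 0.22 kg, rounded edges, plain, with two dark spots in its middle line. Origin at the centre of its lower edge. It starts upright on edge in the rack's slot with 82 mm standing out. Fully home in the stand its origin lies 30 mm below the slot's mouth.
- rack: Fixed wooden rack block 60 (x) x 85 (y) x 40 mm high, origin at the centre of its underside; one slot 11 mm wide across x, 28 mm deep, holds the plate.
- leg (a joint): Travel of the leg along the stand's +x, m: 0 fully in (start), stop at 0.100. A spring always pulls it back: 2 N at 0, 6.5 N at 0.076; let go, it runs back in, for the closed cam is not yet tightened and does not hold it. Its foot meets a plate in the far slot at about 0.076 (0.072 to 0.080 with the slot's play), in the near slot at 0.046.
- leg_foot (a point): Centre of the front face of the leg's rubber foot (27 mm thick), at stand x 45, z 72 when the leg is in; moves with the leg. The leg is a 31 mm tube, with a black collar 40 mm thick, 28 mm long at its rear end.
- cam_lever (a joint): Cam lever on the leg's collar, rad: 0 open, 1.9 closed (stop). Turns about an axis parallel to the stand's x at stand y 0, z 96, x = -80 mm + leg travel; grip centre 55 mm from it. The arm leans (angle - 0.5) rad from upright towards the stand's -y: from leaning away from the robot, over the top, to nearly level on the robot's side. Friction 0.12 N m only: stays where left.
- lever_grip (a point): Centre of the black roller grip at the end of the cam lever (10 mm rod): a cylinder 26 mm thick and 28 mm long, lying along the stand's x, with flat ends. It turns freely on its own axis, so that a hand that pinches its ends can keep its direction while the lever swings.
- bush: Bystander: bronze flanged bush 45 mm wide, 30 mm high, standing on the bench; origin under its centre.
- screw_tin: Bystander: round blue tin with wooden-coloured lid, 73 mm wide, 45 mm high; origin under its centre.
- wood: Bystander: wooden block 140 x 55 x 65 mm; origin under its centre.

How it is judged:
By the outcome, as a careful person would: the job done as asked, in the order asked, and still so for the second after the job is handed in, while the arm keeps its last pose, push and grip.
It also fails if it takes over 72 s, if anything falls off the work surface, if the arm or the gripper's body presses on something with over 40 N, if the wrist force passes 120 N, or if a joint passes its speed limit or range.

### The arm

A 7-joint arm with a two-finger parallel gripper is mounted at the origin on a cart in front of the work surface, level with it; the furniture and walls round the work are solid. World frame = base frame: x ahead of the robot, y to its left, z up, the work surface at z = 0. Lengths are in m, angles in rad, forces in N, time in s.
With the tool pointing down it reaches from about 0.425 to 1.025 m from the base axis. Payload 9.4 kg.
Tool frame: the origin (TCP) lies on the centre line of the jaws, within the pads' length; the fingertips stand 19 mm ahead of it and the grasp point (between the pads) is the TCP (ctrl.finger_overhang is the distance from the TCP to the fingertips, in m); z points along the fingers, x is the direction in which the jaws open and shut, and the axes are right-handed (so a half turn about z gives the same grasp; the last joint's range is limited). The gripper opens to 85 mm and grips with 20 to 120 N. Pads are 22 mm wide; open, the fingers measure 114 mm over their backs; the gripper's body (76 mm by 85 mm) begins 54 mm behind the grasp point. The pads swing forward as they close: fully open they stand 13 mm farther back than shut.
Start: joints at [1.111, 0.599, -0.003, 1.599, 0.002, 0.943, -0.08], TCP at [0.271, -0.673, 0.25] pointing down, gripper open.
Joint ranges: [-2.57, 2.57], [-0.35, 1.97], [-1.29, 1.29], [0.11, 2.56], [-1.05, 4.19], [0.11, 1.86], [-2.63, 2.63]. Speed limits (rad/s): [2.22, 2.22, 3.01, 3.01, 3.14, 3.14, 3.14].

### API

Orientations are given as a unit quaternion [x, y, z, w].
In Python, from bench import monitor, cams, finish_job, ctrl gives the robot as it stands.
- The arm moves only by the tool servo_tool, never from a script. Its argument "series" is a list of rows, each an object of numbers: "dx", "dy", "dz": the shift along the tool's x, y, z each as a share of 2.5 cm, from -1 to 1; "ax", "ay", "az": the turn, a rotation vector about the tool's x, y, z each as a share of 45 degrees, from -1 to 1. In form: [{"dx": .., "dy": .., "dz": .., "ax": .., "ay": .., "az": ..}, ...]. A call has 1 to 12 rows; each row shifts and turns the pose as measured when the row begins, along the tool's axes as they then stand; what a row does not reach is not made up. A row lasts 1/8 s, in which the tool goes at most 62.5 mm and 10.7 degrees, less where a joint would pass 70% of its speed; a pose out of reach is approached as far as the arm can. A call with a number of a shift or a turn outside -1 to 1 is refused whole. A call with a gripper value outside its range is refused whole. "fingers" is the finger opening in mm, from 0 to 85.4, set as the call begins (left out, the last holds). The fingers move at their own pace and stop on an object; "newtons" is the grip in N (left out, the last holds). Time passes only in rows, so rows that do not move let the fingers close. It gives the time, the measured TCP pose, the force and the opening at its end, in the units of the state.
- monitor.get_state(): the state, without advancing time (a new reading comes with each control period).
- cams.get_image(name): name is "scene" or "side" or "wrist"; returns the picture (384x512x3 uint8, red, green, blue); there is no depth.
- cams.camera_info(name): a dict with "fx", "fy", "cx", "cy" (pixels), "k1" (the pictures are not rectified: a ray, as slopes to the right and down, at radius r is drawn at 1 + k1 r^2 times it, then the intrinsics apply), "eye" and "rotation" of the camera in the world. Camera axes: x right, y up, looking along -z (the intrinsics and any distortion apply to the point x, -y, -z); pixel columns grow to the right and rows downward; lengths in m; the calibration is good to about 2 mm. A picture is of the moment at which its call begins: read the wrist's pose just before it. camera_info takes no time and is no camera call; for the wrist camera it gives the pose at the moment of the call.
- finish_job(): hands the job in, once; it reports no verdict.
The state is a dict: "t": time; "qpos": joint angles; "joint_velocities": joint speeds; "effort": joint torques, N m; "tool_pos": TCP position; "tool_rot": TCP orientation; "wrist_force": force on the tool from outside, world axes, zero at the start; "wrist_torque": the same for the moment, N m; "opening": opening from 0.0 (shut) to 1.0 (fully open).
Only numpy, scipy, OpenCV 4.12 (cv2) and the standard library are available. Lean on these libraries where they do the work, as an engineer would, in place of code of your own. Each camera call takes 0.05 s, during which the arm holds its last target. There are 200 camera calls.

## Working session

There is one attempt and no reset: what is moved stays moved. The work goes in short steps, Python scripts to look and compute and a tool call to move; the robot and the scene stay as the last step left them, time stands still between calls to the robot, and variables do not carry over. Pictures are saved under pics/ and viewed, about 8 in all and at most 12, crops included, and the job is handed in when it is done.

Besides the shell and the picture viewer there is one more tool, called after ">>>" as a command line: name --argument value ..., lists and objects as JSON in quotes. servo_tool: Moves the arm, as the interface text tells. Shift numbers are shares of 2.5 cm and turn numbers shares of 45 degrees, none past 1 either way. Its arguments: {"type":"object","properties":{"series":{"type":"array","items":{"type":"object","properties":{"dx":{"type":"number"},"dy":{"type":"number"},"dz":{"type":"number"},"ax":{"type":"number"},"ay":{"type":"number"},"az":{"type":"number"}}}},"fingers":{"type":"number"},"newtons":{"type":"number"}},"required":["series"]}

```bash
ls; mkdir -p pics; cat > h.py <<'E'
import numpy as np, cv2
from scipy.spatial.transform import Rotation as R
from bench import monitor, cams, finish_job, ctrl
def grab(name,fn=None):
    info=cams.camera_info(name); im=cams.get_image(name)
    if fn: cv2.imwrite('pics/'+fn,im[:,:,::-1])
    return im,info
def ray(info,u,v):
    K=np.array([[info['fx'],0,info['cx']],[0,info['fy'],info['cy']],[0,0,1.]])
    p=cv2.undistortPoints(np.array([[[u,v]]],float),K,np.array([info['k1'],0,0,0.]))[0,0]
    # note
    d=np.array([p[0],-p[1],-1.]); Rm=np.array(info['rotation'])
    if Rm.shape!=(3,3): Rm=R.from_quat(Rm).as_matrix()
    d=Rm@d; return np.array(info['eye']),d/np.linalg.norm(d)
def onz(info,u,v,z):
    e,d=ray(info,u,v); return e+d*(z-e[2])/d[2]
def proj(info,P):
    Rm=np.array(info['rotation'])
    if Rm.shape!=(3,3): Rm=R.from_quat(Rm).as_matrix()
    c=Rm.T@(np.array(P)-np.array(info['eye'])); a=np.array([c[0],-c[1]])/-c[2]
    a=a*(1+info['k1']*(a@a)); return np.array([info['fx']*a[0]+info['cx'],info['fy']*a[1]+info['cy']])
def tri(r1,r2):
    (a,d),(b,e)=r1,r2
    s,t=np.linalg.lstsq(np.stack([d,-e],1),b-a,rcond=None)[0]
    p,q=a+s*d,b+t*e; return (p+q)/2,np.linalg.norm(p-q)
def st():
    s=monitor.get_state(); return s
E
python3 - <<'E'
from h import *
a,i=grab('scene','scene0.png'); b,j=grab('side','side0.png')
print(i);print(j);print(st())
cv2.imwrite('pics/both0.png',cv2.resize(np.hstack([a,b]),None,fx=.78,fy=.78)[:,:,::-1])
E
```

```text
pics
{'fx': 360.5849255349832, 'fy': 360.5849255349832, 'cx': 257.0223137991248, 'cy': 189.79293573505737, 'k1': -0.03211254687715451, 'eye': array([-6.06756779e-04, -1.18086258e-01,  7.42076364e-01]), 'rotation': array([ 0.35364599, -0.1720899 , -0.40748596,  0.82418127])}
{'fx': 389.3090794821888, 'fy': 389.3090794821888, 'cx': 259.78561166708784, 'cy': 193.37167779578826, 'k1': -0.02019432011669608, 'eye': array([ 0.26643772, -0.39378583,  0.60859803]), 'rotation': array([ 0.44777178, -0.08902378, -0.15136374,  0.87673498])}
{'t': 0.1, 'qpos': array([ 1.11130283,  0.60004557, -0.00255542,  1.60007624,  0.00181171,
        0.94287597, -0.0797974 ]), 'joint_velocities': array([-0.00080648, -0.00136678, -0.00039956, -0.00263758,  0.00032127,
       -0.00192643,  0.00167417]), 'effort': array([ 4.96238616e-03, -7.77996683e+01,  1.57035761e+00, -2.58626139e+01,
        1.27139877e-02,  5.54142811e-03,  7.42179736e-05]), 'tool_pos': array([ 0.27064108, -0.67215723,  0.24949337]), 'tool_rot': array([ 8.28729416e-01, -5.59649054e-01, -6.16055147e-04, -3.35546588e-04]), 'wrist_force': array([ 0.38510511, -0.24272302, -1.28693766]), 'wrist_torque': array([ 0.05102382, -0.03547163, -0.03489301]), 'opening': 0.9951996008886353}
```

View pics/scene0.png

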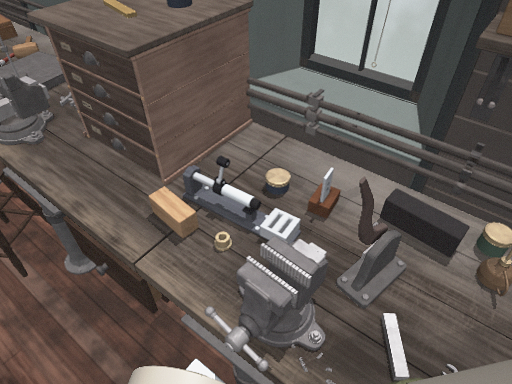

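View pics/side0.png

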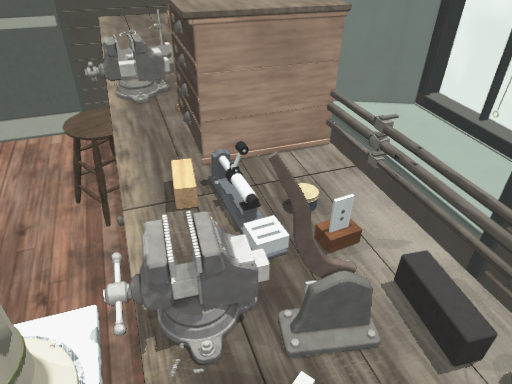

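The scene view shows the stand with its leg running from the cam lever (220,162) to the gauge block (280,225). The plate is in its rack at (323,195), the wood at (173,210), the bush at (222,241) and the tin at (278,180). In the side view the block is at (266,236), the plate at (341,213) and the lever grip at (241,148).

```bash
python3 - <<'E'
from h import *
a=cv2.imread('pics/scene0.png'); b=cv2.imread('pics/side0.png')
A=cv2.resize(a[145:265,170:350],None,fx=4.4,fy=2.5*1,interpolation=cv2.INTER_CUBIC)
A=cv2.resize(a[145:255,145:350],None,fx=2.6,fy=2.6,interpolation=cv2.INTER_CUBIC)
B=cv2.resize(b[140:257,165:370],None,fx=2.6,fy=2.6,interpolation=cv2.INTER_CUBIC)
for I,(x0,y0) in ((A,(145,145)),(B,(165,140))):
    for u in range(x0-x0%20+20,x0+205,20):
        cv2.line(I,(int((u-x0)*2.6),0),(int((u-x0)*2.6),6),(0,255,255),1); cv2.putText(I,str(u),(int((u-x0)*2.6)+2,12),0,.35,(0,255,255))
    for v in range(y0-y0%20+20,y0+110,20):
        cv2.line(I,(0,int((v-y0)*2.6)),(6,int((v-y0)*2.6)),(0,255,255),1); cv2.putText(I,str(v),(8,int((v-y0)*2.6)+4),0,.35,(0,255,255))
cv2.imwrite('pics/crop0.png',np.vstack([A,B]))
E
```

```text
(no output)
```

View pics/crop0.png

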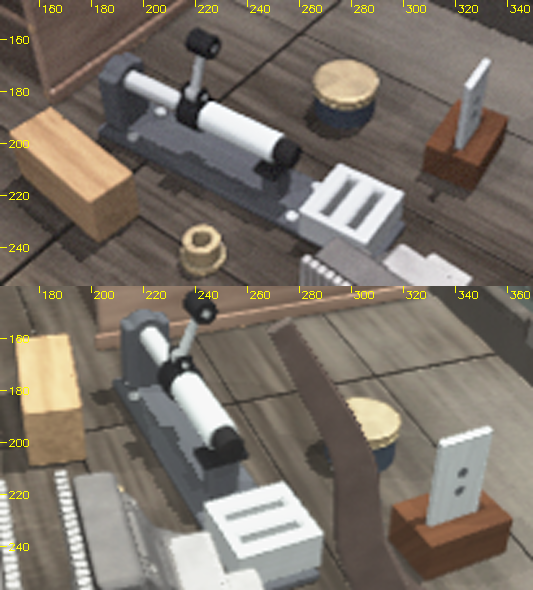

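```bash
python3 - <<'E'
from h import *
i=cams.camera_info('scene'); j=cams.camera_info('side')
S=lambda x,y:(145+x/2.6,145+y/2.6); T=lambda x,y:(165+x/2.6,140+(y-286)/2.6)
f=lambda n,s,t:print(n,*[np.round(x,4) for x in tri(ray(i,*S(*s)),ray(j,*T(*t)))])
f('far',(366,209),(272,530));f('near',(338,193),(254,506))
for p in [(300,215),(343,163),(404,200),(362,250),(366,209),(338,193)]: print('sc',np.round(onz(i,*S(*p),.046),4))
for p in [(204,502),(283,483),(322,530),(272,530),(254,506)]: print('sd',np.round(onz(j,*T(*p),.046),4))
f('grip',(203,44),(201,307)); f('platetopR',(489,62),(490,430)); f('platetopL',(476,75),(440,441))
f('tailtop',(124,60),(143,317));f('foot',(287,151),(229,440))
f('rack r',(507,117),(512,494));f('rack front',(478,152),(428,548))
f('rack l',(427,143),(392,508))
E
```

```text
far [0.5167 0.1909 0.0451] 0.0004
near [0.5129 0.2221 0.0488] 0.003
sc [0.4712 0.2372 0.046 ]
sc [0.5531 0.2441 0.046 ]
sc [0.5485 0.1674 0.046 ]
sc [0.4723 0.1652 0.046 ]
sc [0.5162 0.1906 0.046 ]
sc [0.5167 0.2244 0.046 ]
sd [0.4738 0.2424 0.046 ]
sd [0.548  0.2446 0.046 ]
sd [0.5557 0.1763 0.046 ]
sd [0.5161 0.1898 0.046 ]
sd [0.5127 0.2235 0.046 ]
grip [0.5228 0.3985 0.1459] 0.0003
platetopR [0.6979 0.1674 0.1225] 0.0003
platetopL [0.6468 0.1572 0.1374] 0.0131
tailtop [0.4913 0.4879 0.096 ] 0.0072
foot [0.5104 0.283  0.0748] 0.0007
rack r [0.7083 0.1402 0.0639] 0.0161
rack front [0.6391 0.1367 0.0457] 0.0179
rack l [0.6309 0.1915 0.0404] 0.0059
```

```bash
cat >> h.py <<'E'
def plan(tgt,yaw=None,pos=None,rot=None):
    """world target; yaw = world angle of tool x (tool down). prints total shift in tool axes (units of 25mm) & turn"""
    s=st(); p=np.array(s['tool_pos']); Rm=R.from_quat(s['tool_rot'])
    d=Rm.inv().apply(np.array(tgt)-p)/.025
    out=[np.round(d,2)]
    if yaw is not None:
        y=np.radians(yaw); Rt=R.from_matrix(np.array([[np.cos(y),np.sin(y),0],[np.sin(y),-np.cos(y),0],[0,0,-1]]))
        out.append(np.round(np.degrees((Rm.inv()*Rt).as_rotvec())/45,3))
    print('plan units',*out, 'pos',np.round(p,4),'f',np.round(s['wrist_force'],1),'op',round(s['opening'],3),'t',round(s['t'],2))
E
python3 - <<'E'
from h import *
s=st(); i=cams.camera_info('wrist'); Rm=R.from_quat(s['tool_rot'])
print(i['fx'],i['cx'],i['cy'],Rm.inv().apply(np.array(i['eye'])-s['tool_pos']),(Rm.inv()*R.from_quat(i['rotation'])).as_matrix().round(3), ctrl.finger_overhang)
plan([.6,.19,.32],-83)
E
```

```text
295.27332443638943 257.31881511425144 189.9526053434462 [ 0.00028347 -0.07106837 -0.12518673] [[ 1.    -0.     0.001]
 [-0.    -0.96  -0.278]
 [ 0.001  0.278 -0.96 ]] 0.019
plan units [-27.07 -25.1   -2.79] [0.    0.002 0.332] pos [ 0.2706 -0.6722  0.2495] f [ 0.4 -0.2 -1.3] op 0.995 t 0.1
```

>>> servo_tool --series '[{"dz": -1,"dx": -1,"dy": -0.6,"az": 0.11},{"dz": -1,"dx": -1,"dy": -0.6,"az": 0.11},{"dz": -1,"dx": -1,"dy": -0.6,"az": 0.11},{"dz": -0.5,"dx": -1,"dy": -0.6},{"dx": -1,"dy": -0.6},{"dx": -1,"dy": -0.6},{"dx": -1,"dy": -0.6},{"dx": -1,"dy": -0.6},{"dx": -1,"dy": -0.6},{"dx": -1,"dy": -0.6},{"dx": -1,"dy": -0.6},{"dx": -1,"dy": -0.6}]' --fingers 60

```text
invalid input
```

```bash
python3 - <<'E'
from h import *
plan([.6,.19,.32],-83)
E
```

```text
plan units [-27.07 -25.1   -2.79] [0.    0.002 0.332] pos [ 0.2706 -0.6722  0.2495] f [ 0.4 -0.2 -1.3] op 0.995 t 0.1
```

>>> servo_tool --series '[{"dx": -1,"dy": -0.6,"dz": -1,"ax": 0,"ay": 0,"az": 0.11},{"dx": -1,"dy": -0.6,"dz": -1,"ax": 0,"ay": 0,"az": 0.11},{"dx": -1,"dy": -0.6,"dz": -1,"ax": 0,"ay": 0,"az": 0.11},{"dx": -1,"dy": -0.6,"dz": -0.5,"ax": 0,"ay": 0,"az": 0},{"dx": -1,"dy": -0.6,"dz": 0,"ax": 0,"ay": 0,"az": 0},{"dx": -1,"dy": -0.6,"dz": 0,"ax": 0,"ay": 0,"az": 0},{"dx": -1,"dy": -0.6,"dz": 0,"ax": 0,"ay": 0,"az": 0},{"dx": -1,"dy": -0.6,"dz": 0,"ax": 0,"ay": 0,"az": 0}]'

```text
t: 1.1
tool_pos: [0.3522, -0.4489, 0.3366]
tool_rot: [0.745, -0.667, -0.004, -0.001]
wrist_force: [0.9, -0.1, 0.5]
opening: 0.999
```

```bash
python3 - <<'E'
from h import *
plan([.6,.19,.32],-83)
E
```

```text
plan units [-24.3  -12.68   0.79] [ 0.004  0.009 -0.014] pos [ 0.3522 -0.4489  0.3366] f [ 0.9 -0.1  0.5] op 0.999 t 1.1
```

>>> servo_tool --series '[{"dx": -1,"dy": -0.5,"dz": 0,"ax": 0,"ay": 0,"az": 0},{"dx": -1,"dy": -0.5,"dz": 0,"ax": 0,"ay": 0,"az": 0},{"dx": -1,"dy": -0.5,"dz": 0,"ax": 0,"ay": 0,"az": 0},{"dx": -1,"dy": -0.5,"dz": 0,"ax": 0,"ay": 0,"az": 0},{"dx": -1,"dy": -0.5,"dz": 0,"ax": 0,"ay": 0,"az": 0},{"dx": -1,"dy": -0.5,"dz": 0,"ax": 0,"ay": 0,"az": 0},{"dx": -1,"dy": -0.5,"dz": 0,"ax": 0,"ay": 0,"az": 0},{"dx": -1,"dy": -0.5,"dz": 0,"ax": 0,"ay": 0,"az": 0},{"dx": -1,"dy": -0.5,"dz": 0,"ax": 0,"ay": 0,"az": 0},{"dx": -1,"dy": -0.5,"dz": 0,"ax": 0,"ay": 0,"az": 0},{"dx": -1,"dy": -0.5,"dz": 0,"ax": 0,"ay": 0,"az": 0},{"dx": -1,"dy": -0.5,"dz": 0,"ax": 0,"ay": 0,"az": 0}]'

```text
t: 2.6
tool_pos: [0.469, -0.1219, 0.336]
tool_rot: [0.745, -0.667, -0.006, -0.0]
wrist_force: [0.5, 0.8, 0.7]
opening: 0.996
```

>>> servo_tool --series '[{"dx": -1,"dy": -0.5,"dz": 0,"ax": 0,"ay": 0,"az": 0},{"dx": -1,"dy": -0.5,"dz": 0,"ax": 0,"ay": 0,"az": 0},{"dx": -1,"dy": -0.5,"dz": 0,"ax": 0,"ay": 0,"az": 0},{"dx": -1,"dy": -0.5,"dz": 0,"ax": 0,"ay": 0,"az": 0},{"dx": -1,"dy": -0.5,"dz": 0,"ax": 0,"ay": 0,"az": 0},{"dx": -1,"dy": -0.5,"dz": 0,"ax": 0,"ay": 0,"az": 0},{"dx": -1,"dy": -0.5,"dz": 0,"ax": 0,"ay": 0,"az": 0},{"dx": -1,"dy": -0.5,"dz": 0,"ax": 0,"ay": 0,"az": 0},{"dx": -1,"dy": -0.5,"dz": 0,"ax": 0,"ay": 0,"az": 0},{"dx": -1,"dy": -0.5,"dz": 0,"ax": 0,"ay": 0,"az": 0},{"dx": -1,"dy": -0.5,"dz": 0,"ax": 0,"ay": 0,"az": 0},{"dx": 0,"dy": 0,"dz": 0,"ax": 0,"ay": 0,"az": 0}]' --fingers 50 --newtons 40

```text
t: 4.1
tool_pos: [0.5757, 0.1781, 0.3339]
tool_rot: [0.746, -0.666, -0.009, 0.002]
wrist_force: [-0.5, -0.8, -0.3]
opening: 0.588
```

```bash
python3 - <<'E'
from h import *
plan([.6,.19,.32],-83)
im,i=grab('wrist','w1.png')
I=cv2.resize(im[:,:,::-1],None,fx=1.55,fy=1.55,interpolation=cv2.INTER_CUBIC)
cv2.imwrite('pics/w1big.png',I); import json; json.dump({k:np.array(v).tolist() for k,v in i.items()},open('w1.json','w'))
E
```

```text
plan units [-0.36 -1.03  0.55] [ 0.019  0.013 -0.01 ] pos [0.5757 0.1781 0.3339] f [-0.5 -0.8 -0.3] op 0.588 t 4.1
```

View pics/w1big.png

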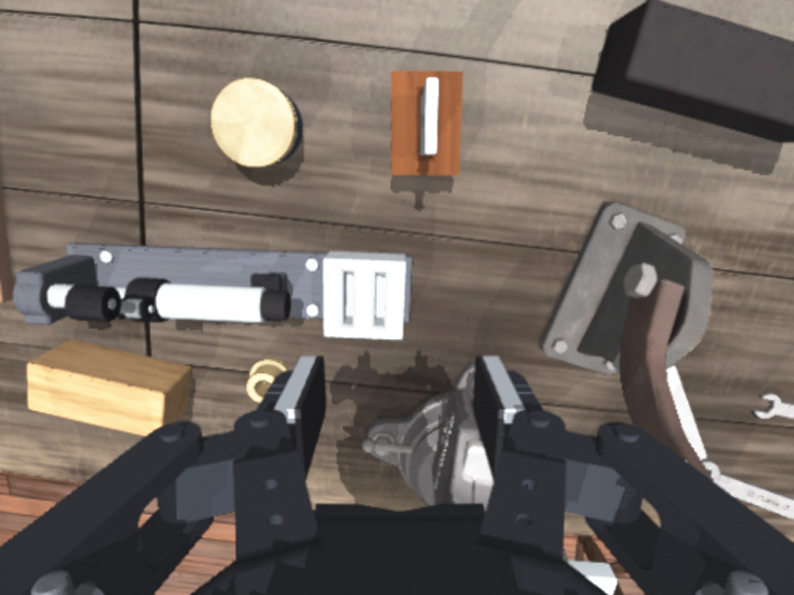

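The wrist view (scaled 1.55) shows the gauge block at (365,297), with the near slot at (349,298) and the far slot at (382,298). The plate's top edge is at (431,115) in the rack at (427,123), and the lever grip is at (95,303).

```bash
python3 - <<'E'
from h import *
import json
i=json.load(open('w1.json')); im=cv2.imread('pics/w1.png'); hsv=cv2.cvtColor(im,cv2.COLOR_BGR2HSV); g=cv2.cvtColor(im,cv2.COLOR_BGR2GRAY)
def world(pts,z): return np.array([onz(i,u,v,z)[:2] for u,v in pts])
# block top
m=((g>190)&(hsv[...,1]<40)).astype(np.uint8); 
def comp(m,x,y,r):
    n,l,s,c=cv2.connectedComponentsWithStats(m); sub=l[y-r:y+r,x-r:x+r]; k=np.bincount(sub[sub>0]).argmax(); return (l==k).astype(np.uint8),s[k]
b,s=comp(m,235,170,5); print('block',s)
cs,_=cv2.findContours(b,cv2.RETR_EXTERNAL,cv2.CHAIN_APPROX_NONE); rect=cv2.minAreaRect(max(cs,key=len)); W=world(cv2.boxPoints(rect),.046)
print(W.round(4),'c',W.mean(0).round(4),[np.linalg.norm(W[k]-W[k-1]).round(4) for k in range(4)])
cs,h=cv2.findContours(b,cv2.RETR_CCOMP,cv2.CHAIN_APPROX_NONE)
for k,c in enumerate(cs):
    if h[0,k,3]>=0 and len(c)>30:
        W=world(cv2.boxPoints(cv2.minAreaRect(c)),.046); print('slot',W.round(4).tolist(),W.mean(0).round(4),[np.linalg.norm(W[k]-W[k-1]).round(4) for k in range(4)])
p,s=comp(m,278,74,6); print('plate',s); ys,xs=np.nonzero(p)
cs,_=cv2.findContours(p,cv2.RETR_EXTERNAL,cv2.CHAIN_APPROX_NONE); W=world(cv2.boxPoints(cv2.minAreaRect(max(cs,key=len))),.122); print(W.round(4).tolist(),W.mean(0).round(4))
for y in range(48,104,4):
    print(y,g[y,268:290].tolist())
r=((hsv[...,0]<14)&(hsv[...,1]>120)).astype(np.uint8); r,s=comp(r,258,75,4); print('rack',s)
cs,_=cv2.findContours(r,cv2.RETR_EXTERNAL,cv2.CHAIN_APPROX_NONE); W=world(cv2.boxPoints(cv2.minAreaRect(max(cs,key=len))),.04); print(W.round(4).tolist(),W.mean(0).round(4))
d=(g<45).astype(np.uint8); 
print('grip gray'); print(g[195,35:80].tolist())
E
```

```text
block [ 208  166   54   53 2540]
[[0.4714 0.2466]
 [0.5504 0.249 ]
 [0.5564 0.173 ]
 [0.4779 0.1664]] c [0.514  0.2088] [np.float64(0.0805), np.float64(0.079), np.float64(0.0763), np.float64(0.0788)]
slot [[0.4863, 0.2285], [0.5402, 0.231], [0.5412, 0.2195], [0.4874, 0.2166]] [0.5138 0.2239] [np.float64(0.0119), np.float64(0.0539), np.float64(0.0115), np.float64(0.0539)]
plate [274  50   9  49 392]
[[0.7001, 0.177], [0.7011, 0.1687], [0.653, 0.1621], [0.652, 0.1708]] [0.6765 0.1696]
48 [125, 124, 123, 121, 121, 122, 123, 124, 124, 124, 125, 120, 115, 111, 108, 107, 107, 111, 115, 116, 114, 112]
52 [124, 124, 123, 120, 120, 121, 141, 234, 255, 255, 253, 253, 255, 255, 246, 135, 107, 111, 115, 117, 119, 117]
56 [116, 102, 96, 92, 90, 103, 152, 242, 255, 255, 255, 255, 255, 255, 244, 136, 108, 112, 116, 118, 119, 119]
60 [115, 97, 81, 66, 81, 114, 164, 247, 255, 255, 255, 255, 255, 255, 240, 132, 107, 113, 116, 118, 120, 119]
64 [105, 85, 79, 90, 112, 121, 174, 250, 255, 255, 255, 255, 255, 255, 213, 120, 108, 112, 114, 117, 119, 118]
68 [105, 85, 82, 92, 113, 125, 200, 254, 255, 255, 2
[... 554 characters left out ...]
5, 255, 255, 252, 144, 108, 117, 122, 125, 126, 128, 128]
92 [100, 81, 71, 95, 114, 129, 218, 255, 255, 255, 255, 255, 255, 247, 143, 113, 118, 121, 124, 126, 129, 129]
96 [98, 78, 71, 95, 115, 134, 223, 255, 255, 255, 255, 255, 255, 228, 131, 114, 118, 121, 125, 127, 130, 130]
100 [101, 85, 71, 68, 73, 74, 75, 85, 94, 79, 82, 98, 103, 110, 111, 116, 120, 122, 124, 126, 128, 129]
rack [ 252   46   46   67 2330]
[[0.631, 0.1949], [0.7143, 0.204], [0.721, 0.1459], [0.6382, 0.1335]] [0.6761 0.1696]
grip gray
[252, 252, 252, 252, 252, 251, 203, 91, 57, 56, 56, 56, 56, 56, 55, 56, 55, 56, 56, 55, 56, 56, 55, 54, 54, 55, 55, 55, 56, 58, 42, 26, 25, 26, 55, 113, 110, 98, 94, 73, 34, 22, 31, 65, 91]
```

```bash
python3 - <<'E'
from h import *
plan([.6765,.1696,.15],-82.5)
E
```

```text
plan units [ 0.8  -4.1   7.29] [ 0.019  0.012 -0.023] pos [0.5755 0.1766 0.3339] f [ 0.5 -1.4  0. ] op 0.589 t 4.15
```

>>> servo_tool --series '[{"dx": 0.1,"dy": -0.8,"dz": 0.8,"ax": 0.02,"ay": 0.01,"az": -0.02},{"dx": 0.2,"dy": -0.8,"dz": 0.9,"ax": 0,"ay": 0,"az": 0},{"dx": 0.2,"dy": -0.8,"dz": 0.9,"ax": 0,"ay": 0,"az": 0},{"dx": 0.2,"dy": -0.8,"dz": 0.9,"ax": 0,"ay": 0,"az": 0},{"dx": 0.1,"dy": -0.8,"dz": 0.9,"ax": 0,"ay": 0,"az": 0},{"dx": 0,"dy": 0,"dz": 0.9,"ax": 0,"ay": 0,"az": 0},{"dx": 0,"dy": 0,"dz": 0.9,"ax": 0,"ay": 0,"az": 0},{"dx": 0,"dy": 0,"dz": 0.9,"ax": 0,"ay": 0,"az": 0},{"dx": 0,"dy": 0,"dz": 0,"ax": 0,"ay": 0,"az": 0}]'

```text
t: 5.28
tool_pos: [0.6782, 0.1545, 0.1506]
tool_rot: [0.747, -0.664, 0.002, 0.003]
wrist_force: [0.0, -0.8, -0.2]
opening: 0.586
```

```bash
python3 - <<'E'
from h import *
plan([.6765,.1696,.103],-82.5)
im,i=grab('wrist','w2.png')
print(proj(i,[.6765,.1696,.122]))
E
```

```text
plan units [-0.62 -0.01  1.9 ] [ 0.003 -0.008 -0.017] pos [0.6782 0.1545 0.1506] f [ 0.  -0.8 -0.2] op 0.586 t 5.28
[230.16827507 234.55481505]
```

View pics/w2.png

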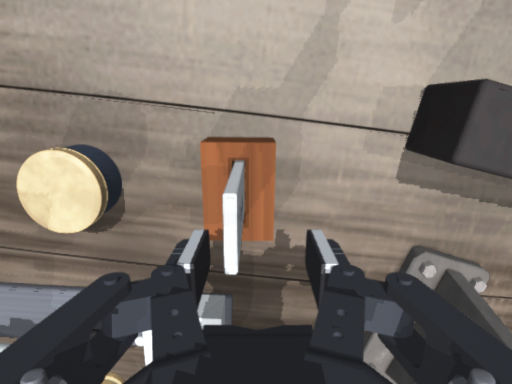

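The plate's top edge runs from (236,192) to (231,272), centred where I predicted (230,234). The jaws need to shift by about -0.6 units in x.

>>> servo_tool --series '[{"dx": -0.65,"dy": 0,"dz": 0,"ax": 0,"ay": 0,"az": -0.02},{"dx": 0,"dy": 0,"dz": 0.7,"ax": 0,"ay": 0,"az": 0},{"dx": 0,"dy": 0,"dz": 0.7,"ax": 0,"ay": 0,"az": 0},{"dx": 0,"dy": 0,"dz": 0.5,"ax": 0,"ay": 0,"az": 0},{"dx": 0,"dy": 0,"dz": 0,"ax": 0,"ay": 0,"az": 0}]'

```text
t: 5.95
tool_pos: [0.6776, 0.1718, 0.1032]
tool_rot: [0.753, -0.658, 0.003, 0.001]
wrist_force: [-0.2, -0.5, 0.5]
opening: 0.586
```

>>> servo_tool --series '[{"dx": 0,"dy": 0,"dz": 0,"ax": 0,"ay": 0,"az": 0},{"dx": 0,"dy": 0,"dz": 0,"ax": 0,"ay": 0,"az": 0},{"dx": 0,"dy": 0,"dz": 0,"ax": 0,"ay": 0,"az": 0},{"dx": 0,"dy": 0,"dz": 0,"ax": 0,"ay": 0,"az": 0},{"dx": 0,"dy": 0,"dz": 0,"ax": 0,"ay": 0,"az": 0},{"dx": 0,"dy": 0,"dz": 0,"ax": 0,"ay": 0,"az": 0}]' --fingers 0 --newtons 60

```text
t: 6.7
tool_pos: [0.6778, 0.1713, 0.1038]
tool_rot: [0.753, -0.658, 0.003, 0.001]
wrist_force: [0.1, -0.5, -1.6]
opening: 0.086
```

```bash
python3 - <<'E'
from h import *
plan([.6765,.1696,.103],-82.5)
E
```

```text
plan units [0.06 0.06 0.03] [-0.003 -0.008  0.004] pos [0.6778 0.1713 0.1038] f [ 0.1 -0.5 -1.6] op 0.086 t 6.7
```

>>> servo_tool --series '[{"dx": 0,"dy": 0,"dz": -0.6,"ax": 0,"ay": 0,"az": 0},{"dx": 0,"dy": 0,"dz": -0.8,"ax": 0,"ay": 0,"az": 0},{"dx": 0,"dy": 0,"dz": -0.9,"ax": 0,"ay": 0,"az": 0},{"dx": 0,"dy": 0,"dz": -0.9,"ax": 0,"ay": 0,"az": 0},{"dx": 0,"dy": 0,"dz": -0.5,"ax": 0,"ay": 0,"az": 0},{"dx": 0,"dy": 0,"dz": 0,"ax": 0,"ay": 0,"az": 0}]'

```text
t: 7.45
tool_pos: [0.6783, 0.1723, 0.2057]
tool_rot: [0.753, -0.658, 0.004, -0.001]
wrist_force: [-0.1, 0.9, -2.1]
opening: 0.084
```

```bash
python3 - <<'E'
from h import *
plan([.5155,.194,.17],-86.8)
im,i=grab('wrist','w3.png')
E
```

```text
plan units [-1.74  6.35  1.38] [-0.009 -0.006  0.099] pos [0.6783 0.1723 0.2057] f [-0.1  0.9 -2.1] op 0.084 t 7.45
```

>>> servo_tool --series '[{"dx": -0.2,"dy": 0.9,"dz": 0,"ax": 0,"ay": 0,"az": 0.05},{"dx": -0.2,"dy": 0.9,"dz": 0,"ax": 0,"ay": 0,"az": 0.05},{"dx": -0.2,"dy": 0.9,"dz": 0.2,"ax": 0,"ay": 0,"az": 0},{"dx": -0.2,"dy": 0.9,"dz": 0.3,"ax": 0,"ay": 0,"az": 0},{"dx": -0.2,"dy": 0.9,"dz": 0.3,"ax": 0,"ay": 0,"az": 0},{"dx": -0.2,"dy": 0.9,"dz": 0.3,"ax": 0,"ay": 0,"az": 0},{"dx": -0.2,"dy": 0.9,"dz": 0.3,"ax": 0,"ay": 0,"az": 0},{"dx": 0,"dy": 0,"dz": 0,"ax": 0,"ay": 0,"az": 0}]'

```text
t: 8.5
tool_pos: [0.5102, 0.1947, 0.1615]
tool_rot: [0.725, -0.688, 0.002, 0.004]
wrist_force: [0.2, -0.2, -2.5]
opening: 0.088
```

```bash
python3 - <<'E'
from h import *
plan([.5155,.194,.155],-86.8)
im,i=grab('wrist','w4.png'); import json; json.dump({k:np.array(v).tolist() for k,v in i.items()},open('w4.json','w'))
I=cv2.resize(im[:,:,::-1],None,fx=1.55,fy=1.55,interpolation=cv2.INTER_CUBIC)
cv2.imwrite('pics/w4big.png',I)
E
```

```text
plan units [ 0.04 -0.21  0.26] [ 0.005 -0.011 -0.004] pos [0.5102 0.1947 0.1615] f [ 0.2 -0.2 -2.5] op 0.088 t 8.5
```

View pics/w4big.png

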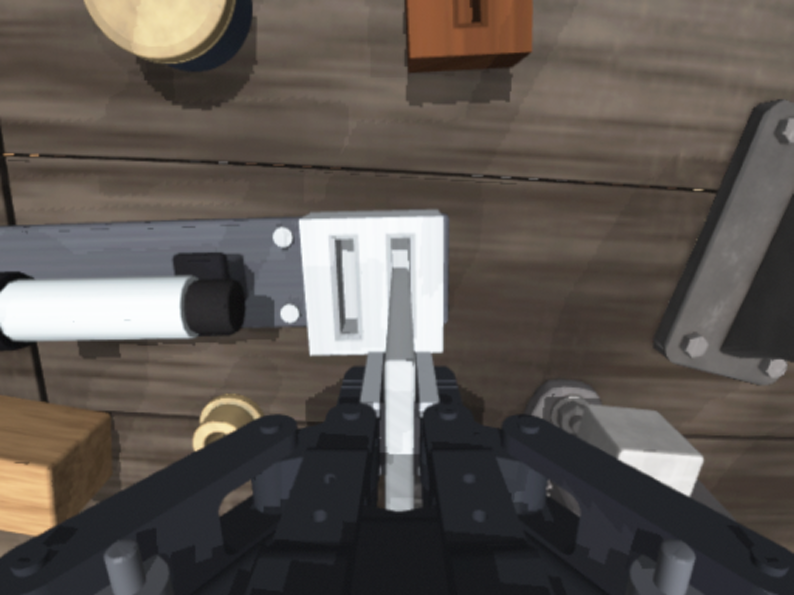

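```bash
python3 - <<'E'
from h import *
import json
i=json.load(open('w4.json')); im=cv2.imread('pics/w4.png'); g=cv2.cvtColor(im,cv2.COLOR_BGR2GRAY)
for v in (147,152,155,158,162,166,170,174,180,190,200,210,220): print(v,g[v,210:280:1].tolist() if v in(147,155,190) else g[v,246:272].tolist())
s=st(); Rm=R.from_quat(s['tool_rot'])
p=np.array(s['tool_pos'])
for z in (.019,-.03,-.06,-.0915):
    # far (+world x) end of plate, both side edges
    for sx in (-.004,.004): print(z,sx,proj(i,p+Rm.apply([sx,-.025,-z])).round(1),end=' ')
    print()
E
```

```text
147 [250, 250, 250, 249, 250, 249, 249, 249, 249, 250, 250, 250, 249, 249, 250, 250, 250, 250, 249, 249, 250, 250, 250, 250, 250, 250, 251, 251, 251, 251, 250, 249, 249, 250, 250, 250, 250, 250, 250, 250, 251, 252, 252, 251, 251, 251, 250, 249, 248, 248, 249, 250, 250, 250, 250, 250, 251, 251, 250, 250, 250, 249, 244, 243, 244, 242, 242, 241, 243, 243]
152 [250, 249, 241, 220, 217, 215, 219, 220, 220, 219, 219, 218, 216, 211, 204, 204, 206, 207, 207, 217, 218, 227, 241, 248, 249, 248]
155 [250, 246, 224, 220, 219, 202, 115, 95, 93, 96, 126, 138, 139, 140, 141, 139, 137, 153, 200, 217, 223, 240, 250, 250, 250, 249, 250, 251, 251, 251, 251, 250, 249, 249, 249, 250, 250, 249, 240, 220, 215, 203, 155, 138, 136, 134, 136, 137, 137, 136, 136, 137, 135, 128, 155, 212, 218, 227, 241, 248, 249, 248, 243, 243, 243, 242, 241, 241, 242, 243]
158 [250, 249, 243, 220, 214, 201, 154, 137, 136, 134, 135, 137, 137, 136, 136, 137, 138, 138, 156, 213, 219, 227, 241, 248, 248, 245]
162 [250, 249, 245, 221, 216, 208, 199, 225, 228, 226, 227, 229, 229, 228, 227, 227, 217, 150, 155, 213, 219, 226, 241, 248
[... 828 characters left out ...]
, 188, 215, 223, 236, 247, 248, 247, 243, 246, 246, 246, 246, 240, 241, 244]
200 [248, 249, 248, 242, 186, 130, 131, 138, 139, 140, 138, 139, 139, 139, 138, 138, 137, 136, 135, 161, 214, 219, 230, 247, 248, 248]
210 [247, 248, 248, 237, 142, 127, 135, 138, 139, 139, 139, 140, 139, 137, 137, 138, 137, 137, 134, 139, 171, 217, 231, 247, 248, 248]
220 [241, 242, 239, 157, 127, 132, 137, 138, 139, 139, 140, 140, 138, 137, 137, 137, 137, 135, 133, 132, 161, 230, 247, 248, 248, 247]
0.019 -0.004 [247.3 224.9] 0.019 0.004 [268.  224.9] 
-0.03 -0.004 [250.2 189.6] -0.03 0.004 [264.9 189.6] 
-0.06 -0.004 [251.3 176.6] -0.06 0.004 [263.7 176.6] 
-0.0915 -0.004 [252.1 166.6] -0.0915 0.004 [262.9 166.6]
```

```bash
python3 - <<'E'
from h import *
import json
i=json.load(open('w4.json')); im=cv2.imread('pics/w4.png'); g=cv2.cvtColor(im,cv2.COLOR_BGR2GRAY)
print(g[144:162,221].tolist()); print(g[205:232,222].tolist()); print(g[135:160,258].tolist())
b=((g>190)).astype(np.uint8); b[:,:195]=0; b[235:]=0
print(g[132:146,240].tolist(), g[220:235,210].tolist())
for u,v in ((220.5,151.6),(224.5,220),(258,151.6)): print(onz(i,u,v,.046).round(4))
s=st();Rm=R.from_quat(s['tool_rot']);p=np.array(s['tool_pos'])
for y in (-.025,-.023,-.021): print(y,proj(i,p+Rm.apply([0,y,.0915])).round(1))
plan([.517,.194,.155],-86.8)
E
```

```text
[249, 249, 250, 250, 250, 249, 244, 232, 219, 206, 170, 138, 133, 133, 132, 132, 140, 189]
[118, 103, 100, 102, 119, 130, 133, 136, 135, 121, 156, 192, 201, 204, 217, 234, 242, 242, 242, 242, 243, 246, 247, 208, 114, 76, 73]
[96, 127, 138, 141, 166, 227, 248, 249, 249, 249, 249, 248, 248, 248, 245, 232, 219, 216, 184, 144, 137, 137, 137, 137, 137]
[69, 69, 72, 86, 117, 137, 138, 147, 206, 243, 250, 250, 250, 250] [241, 242, 242, 242, 241, 242, 241, 239, 206, 127, 78, 73, 73, 72, 73]
[0.5422 0.2256 0.046 ]
[0.4822 0.221  0.046 ]
[0.5437 0.195  0.046 ]
-0.025 [257.5 166.6]
-0.023 [257.5 169.2]
-0.021 [257.5 171.8]
plan units [ 0.03 -0.22  0.28] [ 0.003 -0.01  -0.005] pos [0.5116 0.1946 0.1619] f [ 1.  -0.1 -2. ] op 0.086 t 8.55
```

Near-slot ends are at rows 151.6 and 220 and the far slot's centre column is 258. The plate sits within about 0.4 mm laterally and needs about 4 mm towards world +x before going down.

>>> servo_tool --series '[{"dx": 0.03,"dy": -0.16,"dz": 0.2,"ax": 0,"ay": -0.01,"az": 0},{"dx": 0,"dy": 0,"dz": 0.4,"ax": 0,"ay": 0,"az": 0},{"dx": 0,"dy": 0,"dz": 0.2,"ax": 0,"ay": 0,"az": 0},{"dx": 0,"dy": 0,"dz": 0,"ax": 0,"ay": 0,"az": 0}]'

```text
t: 9.05
tool_pos: [0.5181, 0.1933, 0.1399]
tool_rot: [0.724, -0.689, -0.001, 0.0]
wrist_force: [-0.4, -0.3, -1.7]
opening: 0.088
```

```bash
python3 - <<'E'
from h import *
plan([.5155,.1934,.106],-86.8)
im,i=grab('wrist','w5.png')
I=cv2.resize(im[120:300,180:340,::-1],None,fx=3.3,fy=3.3,interpolation=cv2.INTER_CUBIC)
cv2.imwrite('pics/w5big.png',I)
E
```

```text
plan units [-0.01  0.1   1.36] [ 0.002  0.001 -0.008] pos [0.5181 0.1933 0.1399] f [-0.4 -0.3 -1.7] op 0.088 t 9.05
```

View pics/w5big.png

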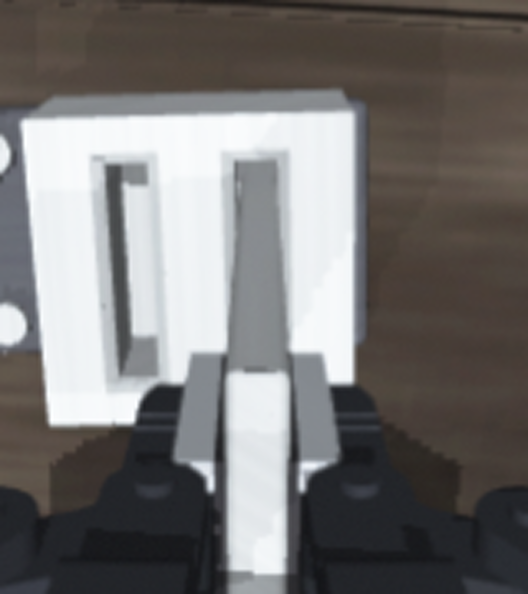

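The plate's lower end sits centred in the far slot: plate columns 238–280 against the slot's inner columns 232–283. I'll shift 2.5 mm back and lower it gently.

>>> servo_tool --series '[{"dx": 0,"dy": 0.1,"dz": 0.1,"ax": 0,"ay": 0,"az": -0.01},{"dx": 0,"dy": 0,"dz": 0.2,"ax": 0,"ay": 0,"az": 0},{"dx": 0,"dy": 0,"dz": 0.2,"ax": 0,"ay": 0,"az": 0},{"dx": 0,"dy": 0,"dz": 0.1,"ax": 0,"ay": 0,"az": 0}]'

```text
t: 9.6
tool_pos: [0.5157, 0.1935, 0.1247]
tool_rot: [0.727, -0.686, -0.001, -0.0]
wrist_force: [0.4, -0.4, -1.1]
opening: 0.087
```

>>> servo_tool --series '[{"dx": 0,"dy": 0,"dz": 0.2,"ax": 0,"ay": 0,"az": 0},{"dx": 0,"dy": 0,"dz": 0.2,"ax": 0,"ay": 0,"az": 0},{"dx": 0,"dy": 0,"dz": 0.15,"ax": 0,"ay": 0,"az": 0},{"dx": 0,"dy": 0,"dz": 0,"ax": 0,"ay": 0,"az": 0}]'

```text
t: 10.1
tool_pos: [0.5157, 0.1936, 0.1097]
tool_rot: [0.727, -0.686, -0.001, -0.0]
wrist_force: [-0.3, 0.3, -1.9]
opening: 0.085
```

>>> servo_tool --series '[{"dx": 0,"dy": 0,"dz": 0.1,"ax": 0,"ay": 0,"az": 0},{"dx": 0,"dy": 0,"dz": 0.1,"ax": 0,"ay": 0,"az": 0},{"dx": 0,"dy": 0,"dz": 0.1,"ax": 0,"ay": 0,"az": 0}]'

```text
t: 10.48
tool_pos: [0.5159, 0.1938, 0.1073]
tool_rot: [0.727, -0.686, 0.001, -0.001]
wrist_force: [-8.4, -3.1, 35.0]
opening: 0.085
```

Firm contact at z 0.1073, where home was expected at 0.1076, so the plate is seated. Releasing.

>>> servo_tool --series '[{"dx": 0,"dy": 0,"dz": 0,"ax": 0,"ay": 0,"az": 0},{"dx": 0,"dy": 0,"dz": 0,"ax": 0,"ay": 0,"az": 0},{"dx": 0,"dy": 0,"dz": -0.1,"ax": 0,"ay": 0,"az": 0},{"dx": 0,"dy": 0,"dz": -0.6,"ax": 0,"ay": 0,"az": 0},{"dx": 0,"dy": 0,"dz": -0.9,"ax": 0,"ay": 0,"az": 0},{"dx": 0,"dy": 0,"dz": -1,"ax": 0,"ay": 0,"az": 0},{"dx": 0,"dy": 0,"dz": -1,"ax": 0,"ay": 0,"az": 0},{"dx": 0,"dy": 0,"dz": -1,"ax": 0,"ay": 0,"az": 0},{"dx": -0.6,"dy": 0,"dz": -0.7,"ax": 0,"ay": 0,"az": 0},{"dx": -1,"dy": 0,"dz": 0,"ax": 0,"ay": 0,"az": 0},{"dx": -1,"dy": 0,"dz": 0,"ax": 0,"ay": 0,"az": 0},{"dx": 0,"dy": 0,"dz": 0,"ax": 0,"ay": 0,"az": 0}]' --fingers 55

```text
t: 11.98
tool_pos: [0.5122, 0.2598, 0.2527]
tool_rot: [0.727, -0.687, 0.001, -0.004]
wrist_force: [-0.5, -0.3, 0.7]
opening: 0.642
```

```bash
python3 - <<'E'
from h import *
far=np.array([.5138,.1934]); a=np.radians(-86.8); X=np.array([np.cos(a),np.sin(a)]); Y=np.array([-np.sin(a),np.cos(a)])
o=far-.125*X; g=o-.08*X+.055*np.sin(.5)*Y; print('o',o.round(4),'grip',g.round(4)); plan([*g,.22],-86.8)
im,i=grab('wrist','w6.png'); import json; json.dump({k:np.array(v).tolist() for k,v in i.items()},open('w6.json','w'))
for nm,P in (('grip',[*g,.144]),('platetop',[*far,.126]),('platetop if far+20',[*far,.146])): print(nm,proj(i,P).round(1))
cv2.imwrite('pics/w6big.png',cv2.resize(im[:,:,::-1],None,fx=1.55,fy=1.55,interpolation=cv2.INTER_CUBIC))
E
```

```text
o [0.5068 0.3182] grip [0.5287 0.3996]
plan units [-5.54 -0.96  1.34] [-0.01   0.004  0.001] pos [0.5122 0.2598 0.2527] f [-0.5 -0.3  0.7] op 0.642 t 11.97
grip [ 88.9 166. ]
platetop [332.3 191.3]
platetop if far+20 [338.1 198. ]
```

View pics/w6big.png

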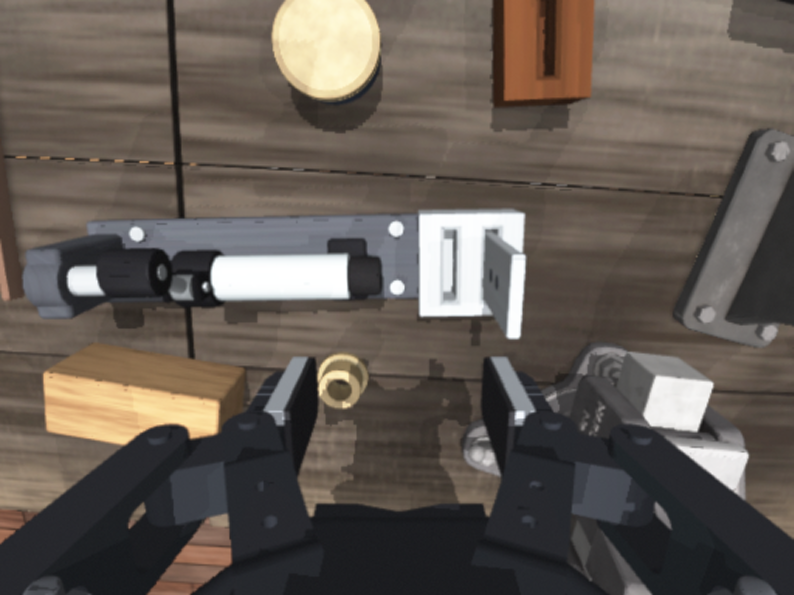

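The plate stands upright in the far slot. The lever grip is at (135,273) in the 1.55x view, with its right end-face centre at (163,272), and the foot is at (365,275).

```bash
python3 - <<'E'
from h import *
import json
i=json.load(open('w6.json')); im=cv2.imread('pics/w6.png'); g=cv2.cvtColor(im,cv2.COLOR_BGR2GRAY)
print('endface',onz(i,163/1.55,272/1.55,.144).round(4),'ctr',onz(i,135/1.55,273/1.55,.144).round(4))
print(g[155:197,85].tolist()); print(g[172,60:115].tolist())
# leg tube: white rows at columns
for u in (150,180,210): 
    c=g[150:205,u]; r=np.nonzero(c>180)[0]+150; print(u,r.min(),r.max(), onz(i,u,(r.min()+r.max())/2,.082).round(4))
print('foot',onz(i,380/1.55,275/1.55,.072).round(4))
P=proj(i,[.521,.3995,.144]);print(P)
E
```

```text
endface [0.5214 0.3865 0.144 ] ctr [0.52   0.4019 0.144 ]
[121, 111, 112, 111, 104, 55, 33, 35, 37, 39, 40, 42, 43, 44, 46, 47, 48, 46, 46, 47, 49, 50, 49, 50, 50, 50, 51, 51, 51, 53, 50, 46, 43, 38, 34, 32, 34, 53, 61, 54, 52, 53]
[184, 173, 93, 52, 47, 48, 46, 45, 45, 46, 45, 46, 45, 47, 46, 46, 46, 46, 47, 46, 47, 46, 46, 47, 47, 46, 46, 46, 48, 49, 49, 48, 48, 50, 54, 44, 24, 20, 17, 17, 22, 48, 91, 94, 83, 73, 54, 27, 17, 16, 24, 37, 45, 43, 45]
150 165 192 [0.5047 0.3717 0.082 ]
180 165 192 [0.5065 0.3403 0.082 ]
210 165 191 [0.5088 0.3092 0.082 ]
foot [0.5091 0.2733 0.072 ]
[ 89.78791705 175.11779529]
```

```bash
python3 - <<'E'
from h import *
plan([.522,.400,.2],-86.5)
E
```

```text
plan units [-5.63 -0.68  2.12] [-0.009  0.003 -0.008] pos [0.5124 0.2584 0.2526] f [-0.7 -0.9 -0.2] op 0.646 t 12.03
```

>>> servo_tool --series '[{"dx": -0.9,"dy": -0.1,"dz": 0.3,"ax": -0.01,"ay": 0,"az": -0.01},{"dx": -0.95,"dy": -0.1,"dz": 0.3,"ax": 0,"ay": 0,"az": 0},{"dx": -0.95,"dy": -0.1,"dz": 0.3,"ax": 0,"ay": 0,"az": 0},{"dx": -0.95,"dy": -0.1,"dz": 0.4,"ax": 0,"ay": 0,"az": 0},{"dx": -0.95,"dy": -0.1,"dz": 0.4,"ax": 0,"ay": 0,"az": 0},{"dx": -0.9,"dy": -0.1,"dz": 0.4,"ax": 0,"ay": 0,"az": 0},{"dx": 0,"dy": 0,"dz": 0,"ax": 0,"ay": 0,"az": 0}]'

```text
t: 12.9
tool_pos: [0.5187, 0.4079, 0.1953]
tool_rot: [0.729, -0.685, -0.001, 0.001]
wrist_force: [0.3, 0.2, 0.2]
opening: 0.646
```

```bash
python3 - <<'E'
from h import *
plan([.522,.400,.146],-86.5)
im,i=grab('wrist','w7.png')
print(proj(i,[.522,.4,.146]))
cv2.imwrite('pics/w7big.png',cv2.resize(im[100:360,130:390,::-1],None,fx=2.2,fy=2.2,interpolation=cv2.INTER_CUBIC))
E
```

```text
plan units [ 0.33 -0.12  1.97] [0.004 0.001 0.002] pos [0.5187 0.4079 0.1953] f [0.3 0.2 0.2] op 0.646 t 12.9
[270.26017933 216.66950145]
```

View pics/w7big.png

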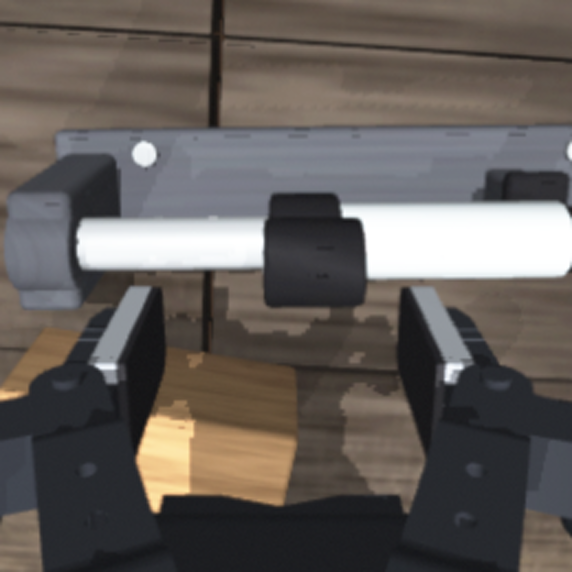

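The grip is centred at pixel (273,219) against a predicted (270,217), which is 1.8 mm more along tool +x. I'll descend and pinch its ends.

>>> servo_tool --series '[{"dx": 0.4,"dy": -0.06,"dz": 0.3,"ax": 0,"ay": 0,"az": 0},{"dx": 0,"dy": 0,"dz": 0.7,"ax": 0,"ay": 0,"az": 0},{"dx": 0,"dy": 0,"dz": 0.7,"ax": 0,"ay": 0,"az": 0},{"dx": 0,"dy": 0,"dz": 0.25,"ax": 0,"ay": 0,"az": 0},{"dx": 0,"dy": 0,"dz": 0,"ax": 0,"ay": 0,"az": 0}]'

```text
t: 13.58
tool_pos: [0.5223, 0.3923, 0.1436]
tool_rot: [0.727, -0.686, -0.0, 0.002]
wrist_force: [-0.1, -0.8, 0.9]
opening: 0.643
```

>>> servo_tool --series '[{"dx": 0,"dy": 0,"dz": 0,"ax": 0,"ay": 0,"az": 0},{"dx": 0,"dy": 0,"dz": 0,"ax": 0,"ay": 0,"az": 0},{"dx": 0,"dy": 0,"dz": 0,"ax": 0,"ay": 0,"az": 0},{"dx": 0,"dy": 0,"dz": 0,"ax": 0,"ay": 0,"az": 0},{"dx": 0,"dy": 0,"dz": 0,"ax": 0,"ay": 0,"az": 0}]' --fingers 0 --newtons 60

```text
t: 14.2
tool_pos: [0.5224, 0.3944, 0.1445]
tool_rot: [0.728, -0.686, -0.001, -0.0]
wrist_force: [0.5, 2.2, -2.7]
opening: 0.321
```

```bash
python3 - <<'E'
from h import *
plan([.522,.400,.146],-86.5)
E
```

```text
plan units [-0.22  0.   -0.06] [ 0.001  0.002 -0.002] pos [0.5224 0.3944 0.1445] f [ 0.5  2.2 -2.7] op 0.321 t 14.2
```

The grip is held at a 27 mm opening. Drawing the leg out along tool +x.

>>> servo_tool --series '[{"dx": 0.6,"dy": 0,"dz": 0,"ax": 0,"ay": 0,"az": 0},{"dx": 0.7,"dy": 0,"dz": 0,"ax": 0,"ay": 0,"az": 0},{"dx": 0.7,"dy": 0,"dz": 0,"ax": 0,"ay": 0,"az": 0},{"dx": 0.4,"dy": 0,"dz": 0,"ax": 0,"ay": 0,"az": 0},{"dx": 0,"dy": 0,"dz": 0,"ax": 0,"ay": 0,"az": 0}]'

```text
t: 14.82
tool_pos: [0.526, 0.3356, 0.1448]
tool_rot: [0.728, -0.685, -0.002, -0.003]
wrist_force: [-0.3, 5.9, -5.3]
opening: 0.32
```

>>> servo_tool --series '[{"dx": 0.3,"dy": 0,"dz": 0,"ax": 0,"ay": 0,"az": 0},{"dx": 0.2,"dy": 0,"dz": 0,"ax": 0,"ay": 0,"az": 0}]'

```text
t: 15.08
tool_pos: [0.5264, 0.3255, 0.1449]
tool_rot: [0.729, -0.685, -0.003, -0.004]
wrist_force: [1.0, 6.3, -4.8]
opening: 0.316
```

>>> servo_tool --series '[{"dx": 0.15,"dy": 0,"dz": 0,"ax": 0,"ay": 0,"az": 0},{"dx": 0.15,"dy": 0,"dz": 0,"ax": 0,"ay": 0,"az": 0}]'

```text
t: 15.32
tool_pos: [0.5266, 0.3206, 0.145]
tool_rot: [0.73, -0.684, -0.004, -0.006]
wrist_force: [0.3, 8.9, -5.4]
opening: 0.319
```

>>> servo_tool --series '[{"dx": 0.15,"dy": 0,"dz": 0,"ax": 0,"ay": 0,"az": 0},{"dx": 0.15,"dy": 0,"dz": 0,"ax": 0,"ay": 0,"az": 0}]'

```text
t: 15.58
tool_pos: [0.5262, 0.3196, 0.1453]
tool_rot: [0.731, -0.683, -0.007, -0.009]
wrist_force: [-1.8, 14.6, -8.3]
opening: 0.318
```

The foot has met the plate: the tool stopped near y 0.320 and the force rose to 14.6 N. Swinging the lever now while holding dx pressed.

>>> servo_tool --series '[{"dx": 0.15,"dy": 0.4,"dz": -0.14,"ax": 0,"ay": 0.02,"az": 0},{"dx": 0.15,"dy": 0.42,"dz": -0.06,"ax": 0,"ay": 0.02,"az": 0},{"dx": 0.15,"dy": 0.42,"dz": 0.03,"ax": 0,"ay": 0.02,"az": 0}]'

```text
t: 15.95
tool_pos: [0.4948, 0.3179, 0.1478]
tool_rot: [0.733, -0.68, 0.006, 0.0]
wrist_force: [7.3, 15.5, -25.0]
opening: 0.319
```

>>> servo_tool --series '[{"dx": 0.15,"dy": 0.4,"dz": 0.19,"ax": 0,"ay": 0,"az": 0},{"dx": 0.15,"dy": 0.37,"dz": 0.22,"ax": 0,"ay": 0,"az": 0}]'

```text
t: 16.2
tool_pos: [0.4772, 0.3167, 0.14]
tool_rot: [0.734, -0.679, 0.005, -0.006]
wrist_force: [0.4, 9.4, 1.4]
opening: 0.317
```

>>> servo_tool --series '[{"dx": 0.22,"dy": 0.35,"dz": 0.28,"ax": 0,"ay": 0.02,"az": -0.02},{"dx": 0.22,"dy": 0.29,"dz": 0.34,"ax": 0,"ay": 0.02,"az": -0.02}]'

```text
t: 16.45
tool_pos: [0.4638, 0.3147, 0.1275]
tool_rot: [0.746, -0.666, 0.014, -0.005]
wrist_force: [-4.6, 15.4, 4.7]
opening: 0.319
```

>>> servo_tool --series '[{"dx": 0.18,"dy": 0.24,"dz": 0.37,"ax": 0,"ay": 0,"az": 0.03},{"dx": 0.18,"dy": 0.17,"dz": 0.4,"ax": 0,"ay": 0,"az": 0.03}]'

```text
t: 16.7
tool_pos: [0.4548, 0.3147, 0.1106]
tool_rot: [0.732, -0.681, 0.011, -0.012]
wrist_force: [-4.1, 14.2, 3.4]
opening: 0.316
```

>>> servo_tool --series '[{"dx": 0.18,"dy": 0.06,"dz": 0.3,"ax": 0,"ay": 0,"az": 0.01},{"dx": 0.18,"dy": 0.02,"dz": 0.25,"ax": 0,"ay": 0,"az": 0}]'

```text
t: 16.95
tool_pos: [0.4526, 0.3149, 0.0995]
tool_rot: [0.732, -0.681, 0.008, -0.018]
wrist_force: [-13.7, 8.4, 46.8]
opening: 0.32
```

>>> servo_tool --series '[{"dx": 0.2,"dy": -0.05,"dz": -0.02,"ax": 0,"ay": 0.02,"az": 0},{"dx": 0.2,"dy": 0,"dz": 0.03,"ax": 0,"ay": 0.02,"az": 0}]'

```text
t: 17.2
tool_pos: [0.4529, 0.3143, 0.1029]
tool_rot: [0.735, -0.678, 0.017, -0.014]
wrist_force: [-3.8, 13.7, -1.4]
opening: 0.319
```

```bash
python3 - <<'E'
from h import *
a,i=grab('scene','s8.png'); b,j=grab('side','d8.png'); w,k=grab('wrist','w8.png')
A=cv2.resize(a[140:260,170:345],None,fx=2.9,fy=2.9,interpolation=cv2.INTER_CUBIC)[:, :, ::-1]
B=cv2.resize(b[140:260,150:325],None,fx=2.9,fy=2.9,interpolation=cv2.INTER_CUBIC)[:, :, ::-1]
W=cv2.resize(w[60:300,:,::-1],(507,238))
cv2.imwrite('pics/f8.png',np.hstack([cv2.resize(np.vstack([A,B]),None,fx=.62,fy=.62),cv2.resize(w[60:,150:430,::-1],(373,432))]))
plan([.45,.3149,.1],-86.8)
E
```

```text
plan units [-0.03  0.12  0.1 ] [-0.055 -0.008  0.031] pos [0.4529 0.3144 0.1027] f [-6.6 12.3  6.2] op 0.317 t 17.35
```

View pics/f8.png

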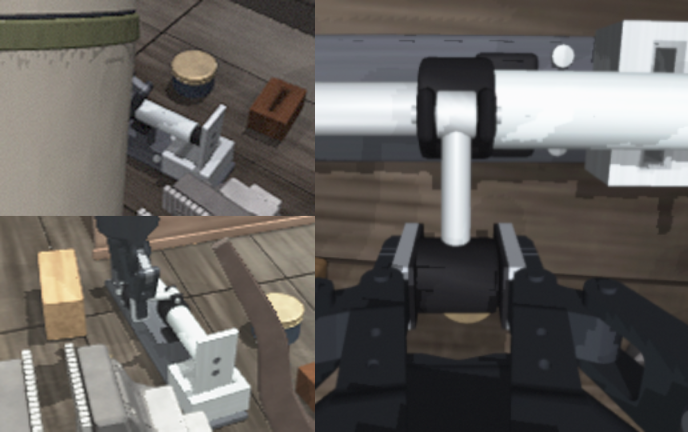

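The lever lies over to the robot's side, the hand pinches the grip's ends, and the foot is against the upright plate. One last firm nudge against the lever stop, keeping the leg pressed.

>>> servo_tool --series '[{"dx": 0.2,"dy": 0,"dz": 0.08,"ax": 0,"ay": 0,"az": 0},{"dx": 0.2,"dy": 0,"dz": 0.08,"ax": 0,"ay": 0,"az": 0},{"dx": 0.2,"dy": 0,"dz": 0.06,"ax": 0,"ay": 0,"az": 0}]'

```text
t: 17.73
tool_pos: [0.4529, 0.3141, 0.1021]
tool_rot: [0.739, -0.674, 0.013, -0.023]
wrist_force: [-7.7, 12.9, 10.2]
opening: 0.317
```

```bash
python3 - <<'E'
from h import *
plan([.45,.3149,.1],-86.8)
w,k=grab('wrist','w9.png'); grab('wrist');plan([.45,.3149,.1])
cv2.imwrite('pics/f9.png',cv2.resize(w[40:260,200:510,::-1],None,fx=2,fy=2))
o=np.array([.5068,.3182]);a=np.radians(-86.8);X=np.array([np.cos(a),np.sin(a)])
for tr in (.072,.076,.08): print(tr,proj(k,[*(o+(.045+tr)*X),.085]).round(1))
E
```

```text
plan units [-0.04  0.12  0.08] [-0.065  0.018  0.046] pos [0.4529 0.3141 0.1021] f [-7.7 12.9 10.2] op 0.317 t 17.73
plan units [-0.05  0.12  0.08] pos [0.4529 0.314  0.1021] f [-8.  13.6 11.2] op 0.321 t 17.82
0.072 [492.3 153.2]
0.076 [499.7 153.5]
0.08 [507.2 153.9]
```

View pics/f9.png

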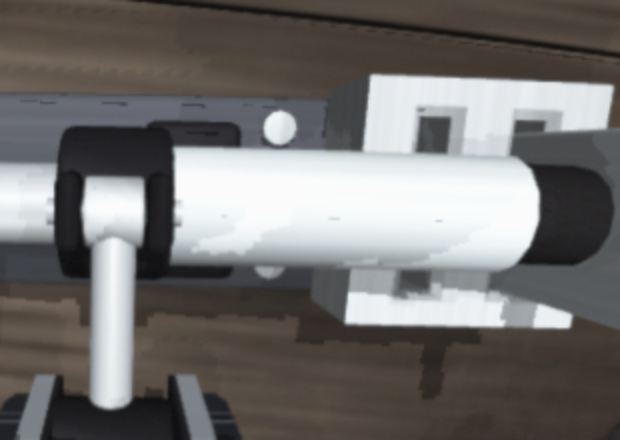

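The foot's front edge is at column ~506, which gives about 79 mm of travel, in contact with the plate. The lever is held against its stop: 11 N upward, well above its friction. Handing in.

```bash
python3 -c "
from h import *
print(finish_job()); s=st(); print(s['t'],s['tool_pos'],s['wrist_force'],s['opening'])"
```

```text
the job is handed in; nothing more can be done
None
the job is handed in; nothing more can be done
```

The job is done and handed in at about 18 s of the 72 s allowed; no verdict was reported.

- **Plate:** I took it from the rack and slid it into the far slot. It seated with the tool at z 0.1073 m, against 0.1076 m expected for fully home, and I let go. Later pictures show it upright in that slot.
- **Leg:** I pinched the roller grip by its ends with the lever open and drew the leg out until the foot met the plate. The tool's pull against the leg stayed at 8 N or more all through the swing. It fell to 8.4 N and 9.4 N at two moments, so the foot's press on the plate was only about 2–3 N then.
- **Lever:** I swung it over to its stop. The last nudge met about 11 N upward at z 0.102 m, close to the 1.9 rad closed position. One overshoot into the stop briefly gave 47 N at the wrist, through the fingers, and I eased it off at once.
- **Last checks:** The last pictures show the foot against the plate at about 79 mm travel. That is within the stated 72 to 80 mm but near its upper end. Just before I handed in, the hand still held the grip at about 27 mm opening, pulling along the leg with about 13 N, of which about 6.5 N is the spring. The reading I tried after handing in was refused.
- **Disagreement:** The lever seemed to start leaning about 0.36 to 0.43 rad rather than the stated 0.5. The cause may be error in my measurements, and the swing was adjusted to match.
- **Bystanders:** The bush, tin and wooden block were never touched. I did not measure their positions again at the end.

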